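Click the seat cutter into its dock

ROBOT

A 6-joint arm with a two-finger parallel gripper is mounted at the origin on the work surface. World frame = base frame: x ahead of the robot, y to its left, z up, the work surface at z = 0. Lengths are in mm, angles in rad, forces in N, time in s.
With the tool pointing down it reaches from about 275 to 750 mm from the base axis. Payload 10.2 kg.
Tool frame: the origin (TCP) lies midway between the tips of the shut fingers; the grasp point (between the pads) lies 19 mm behind it (ctrl.grasp_offset is the distance from the TCP to the grasp point, in mm); z points along the fingers, y is the line along which they close (so a half turn about z gives the same grasp; the last joint's range is limited). The gripper opens to 85 mm and grips with 20 to 120 N. Pads are 22 mm wide; open, the fingers measure 114 mm over their backs; the gripper's body (76 mm by 85 mm) begins 54 mm behind the grasp point. The pads swing forward as they close: fully open they stand 13 mm farther back than shut.
Start: joints at [-1.361, 0.313, 1.498, -0, 1.331, -0.223], TCP at [220.181, -476.604, 231.294] pointing down, gripper open.
Joint ranges: [-2.94, 2.94], [-0.97, 2.17], [0.19, 2.56], [-1.23, 4.37], [0.02, 3.11], [-2.88, 2.88]. Speed limits (rad/s): [2.39, 2.39, 3.01, 3.14, 3.14, 3.14].

INTERFACE

Orientations are given as a unit quaternion [w, x, y, z].
In Python, from rig import ctrl, viewer, models gives the robot as it stands. The module is installed in compiled form; this text tells all that it offers.
- The arm moves only by the shell command python3 -m pendant 'ROWS' [OPENING] [FORCE]. ROWS is text: rows parted by semicolons, each of 4 numbers parted by spaces: the shift along the tool's x, y, z in m, then the turn about the tool's z in rad. In form: x y z yaw; .... A call has 1 to 10 rows; each row shifts and turns the commanded pose from where the row before left it, along the tool's axes as they then stand; what a row does not reach is not made up. A row lasts 1/8 s, in which the tool goes at most 62.5 mm and 10.7 degrees, less where a joint would pass 70% of its speed; a pose out of reach is approached as far as the arm can. A call is refused whole if a number of a shift passes 0.0625 or a number of a turn 0.188, either way. A call with a gripper value outside its range is refused whole. OPENING is the opening, from 0 (shut) to 1 (fully open), set as the call begins (- or left out, the last holds). The fingers move at their own pace and stop on an object; FORCE is the grip in N (left out, the last holds). Time passes only in rows, so rows that do not move let the fingers close. It gives the time, the measured TCP pose, the force, the opening and the grip force at its end, in the units of the state.
- ctrl.sense(): the state, without advancing time (a new reading comes with each control period).
- viewer.capture(name): name is "side" or "top"; returns a dict with "color" (400x640x3 uint8, red, green, blue), "vertical_fov" (degrees; the focal length in pixels is half the picture's height over the tangent of half this angle, whatever the lens; pixels are square), "cx", "cy" (the principal point, pixels), "dist" ([k1, k2, p1, p2, k3] as OpenCV has them; the pictures are not rectified), "pose" (4x4, takes a point from camera to world coordinates). Camera axes: x right, y down, z forward; pixel columns grow to the right and rows downward; lengths in mm; the calibration is good to about 2 mm. A picture is of the moment at which its call begins. There is no depth.
- ctrl.finish_job(): hands the job in; it is judged then, once.
Trained networks look in the newest picture that a camera, given by its name, has taken for a name from the list of things; names that differ only in an ending like _2 or _b are one class to them, and where a whole thing is asked for, a point or a joint stands for the part that bears it (a point fixed in the world has none). Each returns a list of dicts, best first, with "p" (0 to 1); they miss things now and then, are a little off and sometimes report something else, mostly with a low value. They report only what shows in the picture. A call takes as long as a camera call. They do not tell look-alikes from the thing itself.
- models.boxes_of(camera, query): "at" ([x, y, z] in mm, in world coordinates, good to about 4 mm: the middle of the surface that is visible of it).
The state is a dict: "time_s": time; "joints": joint angles; "dq": joint speeds; "tau": joint torques, N m; "eef_pos": TCP position; "ee_rot": TCP orientation; "force": force on the tool from outside, world axes, zero at the start; "wrist_torque": the same for the moment, N m; "grip_width": opening from 0.0 (shut) to 1.0 (fully open); "grip_force": force on a finger pad.
Only numpy, scipy, OpenCV 4.12 (cv2) and the standard library are available. Lean on these libraries where they do the work, as an engineer would, in place of code of your own. Each camera call takes 0.05 s, during which the arm holds its last target. There are 200 camera calls.

TASK

Pick up the tall valve-seat cutter (the one with the wide round flange half-way up), lower its grooved shank into the flared mouth of the bench dock and, still holding it, push it straight down past the sprung ball until it clicks and is fully home and upright; then let go. Leave the shorter cutter without a flange standing where it is.

Things in the scene. Friction and masses are not known exactly. Their poses are not given: they have to be found in the camera images.
- cutter_mid (a point): Centre of the tall cutter, loose, upright (z up), 124 mm tall, 0.2 kg, round. From the foot: steel shank 30 mm across, 62 long (lowest 9 mm tapers to 20; groove 5 mm deep at 14 to 32 mm); flange 52 across, 6 thick; dark banded grip 28 across, 44 long; 12 mm brass cone. Point: on the axis, 62 mm above the foot, at the flange's underside; grip runs 6 to 50 mm above it. Hold it by the grip.
- stub_mid (a point): Centre, half-way up, of the other cutter, not to be moved: loose, upright, 92 mm tall, 30 mm across, with the same dark banded grip and brass cone but no flange and no groove. Both cutters and the dock change places from start to start.
- dock_mouth (a point): Centre of the dock's rim, 70 mm above the bench, z up. Fixed aluminium block 80 x 80 x 56 mm topped by a steel flare, 57 mm wide inside at the rim, narrowing over 14 mm to an upright round pocket 32 mm wide, floor 60 mm below the rim. Ball on the +y wall, 37 mm below the rim; the foot meets it with the cutter's centre 18 to 28 mm above this point. Home: centre 2 mm above this point.
- ball (a joint): How far the sprung steel ball is pushed back into the pocket's wall, m: 0 fully out (standing 6 mm into the pocket, or sprung into the groove), about 0.002 to 0.004 while the full shank passes, 0.007 at most. Getting past it takes a push down of about 5 to 15 N, more than the cutter's weight. A thin brass pin moves out of the dock's +y side with it.
Not all that is in view belongs to the job. Several things look just like the part that bears dock_mouth: the one meant starts farthest to the robot's left.

How it is judged:
By the outcome, as a careful person would: the job done as asked, in the order asked, and still so for the second after the job is handed in, with the robot touching nothing.
It also fails if it takes over 37 s, if anything falls off the work surface, if the arm or the gripper's body presses on something with over 40 N, if the wrist force passes 120 N, or if a joint passes its speed limit or range.

## Working session

There is one attempt and no reset: what is moved stays moved. The work goes in short steps, Python scripts to look and compute and a shell command to move; the robot and the scene stay as the last step left them, time stands still between calls to the robot, and variables do not carry over. Pictures are saved under pics/ and viewed, at most 10 in all, crops included, and the job is handed in when it is done.

```bash
mkdir -p pics; python3 - <<'E'
from rig import ctrl, viewer, models
import cv2
for c in("side","top"):
    d=viewer.capture(c); cv2.imwrite(f"pics/{c}0.png",d["color"][:,:,::-1])
    print(c,d["vertical_fov"],d["cx"],d["cy"],d["dist"],d["pose"].round(3).tolist() if hasattr(d["pose"],'round') else d["pose"])
    for q in("cutter_mid","stub_mid","dock_mouth","ball"):
        try: print(q,[(round(r["p"],2),[round(float(v)) for v in r["at"]]) for r in models.boxes_of(c,q)])
        except Exception as e: print(q,e)
s=ctrl.sense();print(s["time_s"],s["eef_pos"],s["ee_rot"],s["force"],s["grip_width"],ctrl.grasp_offset)
E
```

```text
side 55.26480390630893 327.4985257230514 204.0036876190146 [0.00371897 0.         0.         0.         0.        ] [[0.935, -0.244, 0.258, 348.105], [-0.354, -0.607, 0.711, -533.355], [-0.017, -0.756, -0.654, 602.549], [0.0, 0.0, 0.0, 1.0]]
cutter_mid [(0.76, [581, 4, 68])]
stub_mid [(0.57, [523, -208, 57])]
dock_mouth [(0.77, [679, -202, 42]), (0.75, [442, -91, 44]), (0.61, [409, 111, 42]), (0.6, [592, 214, 37]), (0.3, [525, -214, 58])]
ball [(0.52, [703, -178, 34])]
top 57.369104187723956 318.8972494354693 198.42115215754652 [-0.01039766  0.          0.          0.          0.        ] [[-0.026, -0.984, 0.177, 408.268], [-1.0, 0.023, -0.021, 23.716], [0.016, -0.178, -0.984, 816.085], [0.0, 0.0, 0.0, 1.0]]
cutter_mid [(0.74, [578, 17, 68])]
stub_mid [(0.83, [527, -184, 76]), (0.24, [580, 16, 68])]
dock_mouth [(0.95, [684, -174, 51]), (0.79, [588, 242, 44]), (0.78, [443, -66, 53]), (0.57, [416, 127, 58])]
ball []
0.5 [ 220.17646396 -476.60761072  231.28022752] [-1.12517313e-06  9.76679909e-01  2.14700620e-01  9.48471200e-08] [ 0.0027781  -0.26372371  0.41319091] 1.0015554461537957 18.700000000000003
```

View pics/side0.png

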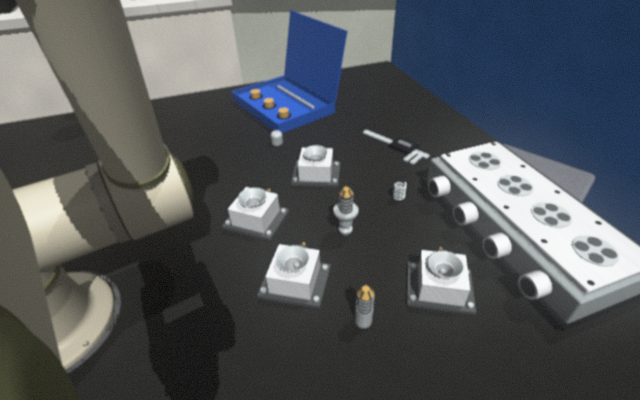

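View pics/top0.png

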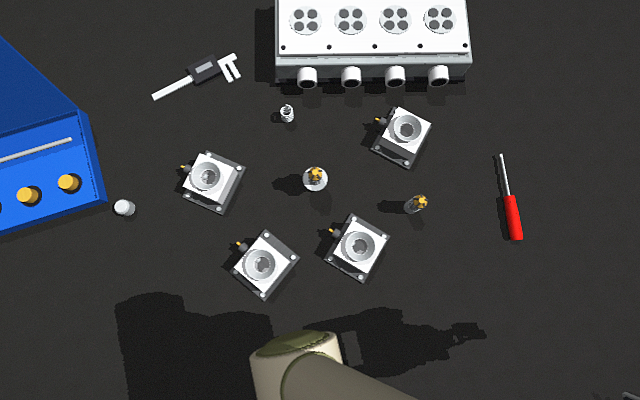

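Side and top pictures: the cutters are the flanged one at side (346,210) / top (315,178), which is the target, and the plain stub at side (364,306) / top (416,204), to be left alone. There are four look-alike docks, in side / top pixels:
- (316,160) / (209,178), y≈240. This is the farthest to the robot's left, so I choose it.
- (254,208) / (261,264)
- (294,268) / (358,246)
- (443,275) / (407,130)

Next is one close crop of the chosen cutter and dock.

```bash
python3 - <<'E'
import cv2,numpy as np
t=cv2.imread("pics/top0.png");s=cv2.imread("pics/side0.png")
z=lambda a,f:cv2.resize(a,None,fx=f,fy=f,interpolation=cv2.INTER_CUBIC)
a=z(t[145:215,175:335],5)      #800x350
b=z(s[140:240,285:365],1)      
b1=z(s[140:190,286:346],5) #300x250
b2=z(s[182:238,322:370],4.4) 
o=np.zeros((600,800,3),np.uint8);o[:350]=a;o[350:600,:300]=b1
h,w=b2.shape[:2];h=min(h,250);o[350:350+h,320:320+w]=b2[:h];cv2.imwrite("pics/crop1.png",o)
E
```

```text
(no output)
```

View pics/crop1.png

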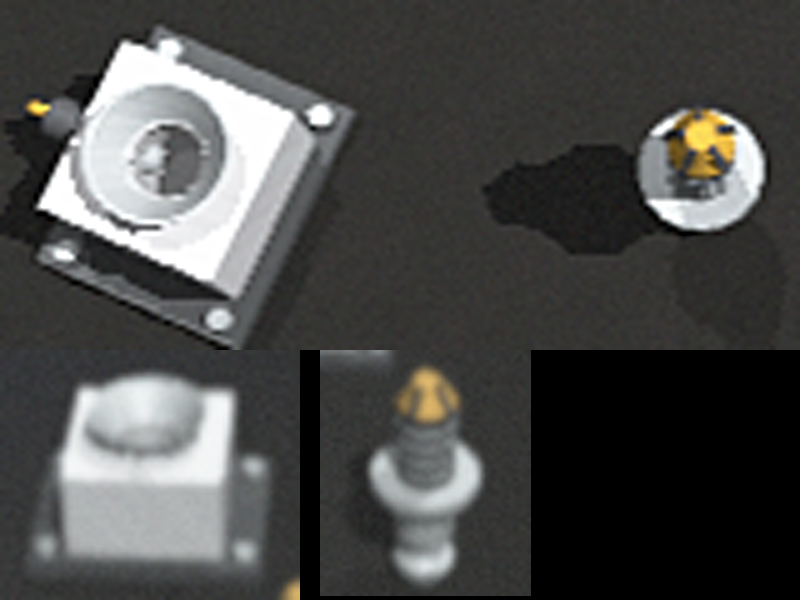

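The crop confirms the flanged cutter with the grooved shank. In the top view its flange centre is at (315,178.4). The leftmost dock's rim centre is at top (204.8,175.8) and side (314.4,152.2).

```bash
cat > h.py <<'E'
import numpy as np,cv2
from rig import ctrl,viewer,models
def ray(d,u,v):
    f=200/np.tan(np.radians(d["vertical_fov"]/2));K=np.array([[f,0,d["cx"]],[0,f,d["cy"]],[0,0,1]])
    p=cv2.undistortPoints(np.array([[[u,v]]],float),K,np.array(d["dist"]))[0,0]
    P=np.array(d["pose"]);return P[:3,3],P[:3,:3]@np.array([p[0],p[1],1])
def onz(d,u,v,z):
    o,r=ray(d,u,v);return o+r*(z-o[2])/r[2]
def proj(d,X):
    f=200/np.tan(np.radians(d["vertical_fov"]/2));K=np.array([[f,0,d["cx"]],[0,f,d["cy"]],[0,0,1]])
    P=np.linalg.inv(np.array(d["pose"]));r,_=cv2.Rodrigues(P[:3,:3])
    return cv2.projectPoints(np.array([X],float),r,P[:3,3],K,np.array(d["dist"]))[0][0,0]
def tri(a,b):
    A=0;B=0
    for o,r in(a,b):
        r=r/np.linalg.norm(r);M=np.eye(3)-np.outer(r,r);A=A+M;B=B+M@o
    return np.linalg.solve(A,B)
E
python3 - <<'E'
from h import *
t=viewer.capture("top");s=viewer.capture("side")
for n,a,b,z in(("cut",(315,178.4),(345.6,210.9),66),("dock",(204.8,175.8),(314.4,152.2),70)):
    print(n,onz(t,*a,z).round(1),onz(s,*b,z).round(1),tri(ray(t,*a),ray(s,*b)).round(1))
from scipy.spatial.transform import Rotation as R
q=ctrl.sense()["ee_rot"];print(R.from_quat(np.r_[q[1:],q[0]]).as_matrix().round(3))
E
```

```text
cut [586.6  15.1  66. ] [587.   15.1  66. ] [586.7  15.   66.1]
dock [596.3 245.1  70. ] [598.1 245.3  70. ] [597.2 245.   70.1]
[[ 0.908  0.419 -0.   ]
 [ 0.419 -0.908  0.   ]
 [ 0.    -0.    -1.   ]]
```

```bash
python3 -m pendant '0.045 -0.0244 0 0;0.045 -0.0244 0 0;0.045 -0.0244 0 0;0.045 -0.0244 0 0;0.045 -0.0244 0 0;0.045 -0.0244 0 0;0.045 -0.0244 0 0;0.045 -0.0244 0 0;0.045 -0.0244 0 0;0.045 -0.0244 0 0' 1 40
cat >> h.py <<'E'
from scipy.spatial.transform import Rotation as R
def go(X):
    s=ctrl.sense();q=s["ee_rot"];M=R.from_quat(np.r_[q[1:],q[0]]).as_matrix()
    return (M.T@(np.array(X)-s["eef_pos"])).round(1), M.round(3).tolist()
E
python3 -c "
from h import *
print(go([586.8,15,76]))"
```

```text
time_s: 1.85
eef_pos: [527.2, -64.8, 231.4]
ee_rot: [0.0, 0.977, 0.215, 0.0]
force: [0.9, -1.0, 0.1]
grip_width: 1.002
grip_force: 0.0
(array([ 87.5, -47.5, 155.4]), [[0.908, 0.419, 0.0], [0.419, -0.908, -0.0], [0.0, 0.0, -1.0]])
```

```bash
python3 -m pendant '0.044 -0.024 0 0;0.0435 -0.0235 0 0;0 0 0.05 0;0 0 0.02 0;0 0 0 0;0 0 0 0'
python3 - <<'E'
from h import *
t=viewer.capture("top");s=viewer.capture("side")
a=t["color"][:,:,::-1];b=s["color"][:,:,::-1]
z=lambda a,f:cv2.resize(a,None,fx=f,fy=f,interpolation=cv2.INTER_CUBIC)
cv2.imwrite("pics/pre.png",np.hstack([z(a[120:240,240:380],2.8),z(b[130:250,280:420],2.8)]))
print(go([586.8,15,76])[0],ctrl.sense()["eef_pos"])
E
```

```text
time_s: 2.6
eef_pos: [586.4, 13.3, 162.6]
ee_rot: [0.0, 0.977, 0.215, 0.001]
force: [0.2, 0.5, -0.5]
grip_width: 0.997
grip_force: 0.0
[ 0.9 -1.5 86.7] [586.40185991  13.23981269 162.6525019 ]
```

View pics/pre.png

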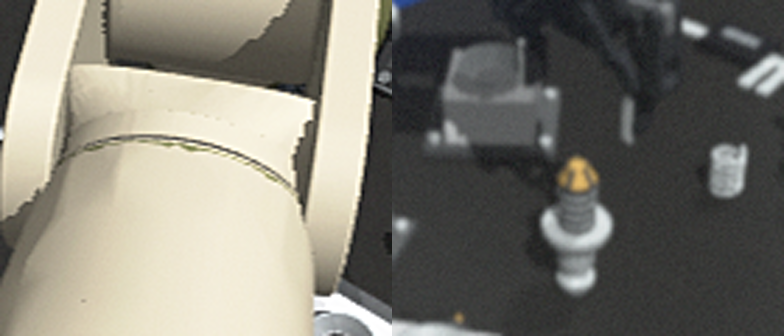

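```bash
python3 - <<'E'
from h import *
s=viewer.capture("side")
for X in([586.4,13.3,175],[604.2,-25.3,175],[568.6,51.9,175],[587,15,124]):print(X,proj(s,X), (proj(s,X)-[280,130])*2.8+[392,0])
E
```

```text
[586.4, 13.3, 175] [346.51576651 169.07946963] [578.24414624 109.42251497]
[604.2, -25.3, 175] [363.51364423 178.27618974] [625.83820385 135.17333128]
[568.6, 51.9, 175] [330.55084915 160.44085017] [533.54237762  85.23438049]
[587, 15, 124] [346.05575806 189.34920088] [576.95612256 166.17776247]
```

The side picture shows the cutter still upright at crop (577,225). The fingers straddle it from above, with the fingertip at (626,135), as projected. Descending and gripping.

```bash
python3 -m pendant '0.001 -0.0015 0.03 0;0 0 0.03 0;0 0 0.016 0;0 0 0.009 0;0 0 0 0;0 0 0 0' 
python3 -m pendant '0 0 0 0;0 0 0 0;0 0 0 0;0 0 0 0;0 0 0 0;0 0 0 0;0 0 0 0;0 0 0 0' 0 60
python3 - <<'E'
from h import *
s=viewer.capture("side");b=s["color"][:,:,::-1]
cv2.imwrite("pics/grip.png",cv2.resize(b[130:260,270:430],None,fx=4,fy=4,interpolation=cv2.INTER_CUBIC))
E
```

```text
time_s: 3.5
eef_pos: [586.7, 15.1, 77.2]
ee_rot: [0.0, 0.977, 0.215, 0.001]
force: [-0.4, -0.1, -0.7]
grip_width: 1.0
grip_force: 0.0
time_s: 4.5
eef_pos: [586.2, 15.4, 76.6]
ee_rot: [-0.0, 0.977, 0.215, 0.0]
force: [-2.3, 2.1, 5.4]
grip_width: 0.31
grip_force: 59.0
```

View pics/grip.png

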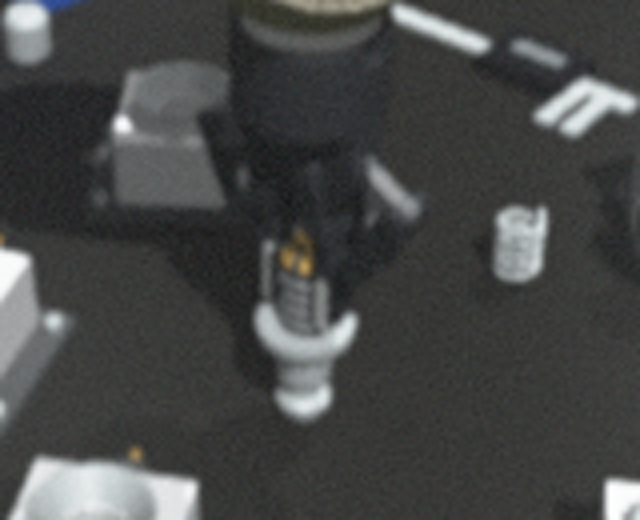

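The pads hold the grip just above the flange, flange at crop (305,335), and the cutter is upright. Lifting and carrying it over the dock.

```bash
python3 -m pendant '0 0 -0.02 0;0 0 -0.045 0;0 0 -0.045 0;0.0133 -0.0255 0 0;0.0266 -0.051 0 0;0.0266 -0.051 0 0;0.0266 -0.051 0 0;0.0133 -0.0255 0 0;0 0 0 0;0 0 0 0'
python3 - <<'E'
from h import *
t=viewer.capture("top")
s=viewer.capture("side");b=s["color"][:,:,::-1]
cv2.imwrite("pics/carry.png",cv2.resize(b[70:200,250:410],None,fx=5,fy=4.6*5/4.6*600/650,interpolation=cv2.INTER_CUBIC))
print(go([597.2,245,185])[0],ctrl.sense()["force"])
e=ctrl.sense()["eef_pos"]
for X in([597.2,245,70],[e[0],e[1],e[2]-14.6+3],[e[0],e[1],e[2]-76.6]):
    p=proj(s,X);print(p,(p-[250,70])*[5,4.615])
E
```

```text
time_s: 5.8
eef_pos: [597.2, 244.1, 185.7]
ee_rot: [0.0, 0.977, 0.214, -0.0]
force: [0.7, 0.0, -2.0]
grip_width: 0.315
grip_force: 59.5
[ 0.4 -1.2  1.1] [ 0.61059182 -0.25586792 -2.12475386]
[314.09709818 152.32859584] [320.48549089 379.94646979]
[312.57318737 114.95670107] [312.86593683 207.47517545]
[313.69069815 138.98817513] [318.45349074 318.38042825]
```

View pics/carry.png

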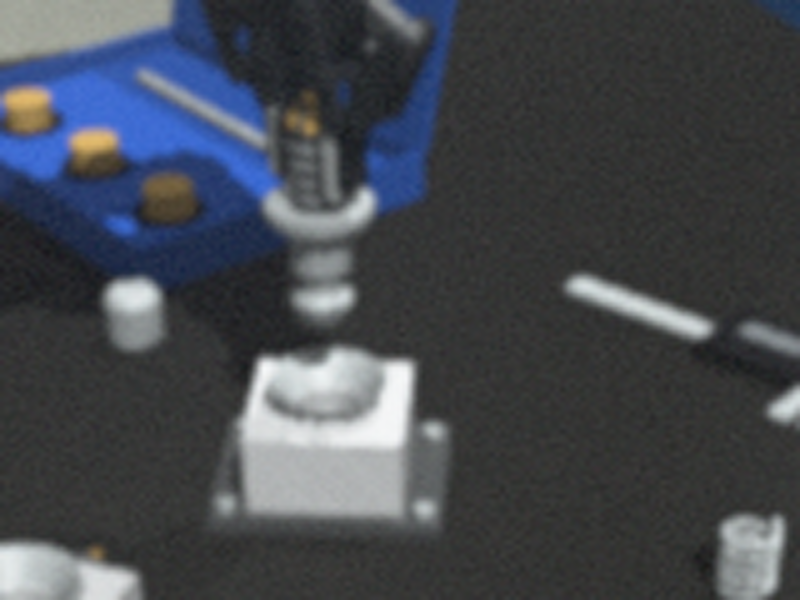

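The foot at crop (323,300) hangs over the rim centre (324,383), with the cutter upright. The relative alignment is good to about 1–2 mm. Lowering it and watching the force.

```bash
python3 -m pendant '0.0004 -0.0012 0.02 0;0 0 0.02 0;0 0 0.013 0;0 0 0 0;0 0 0 0'
python3 -m pendant '0 0 0.004 0;0 0 0.004 0;0 0 0 0;0 0 0 0'
```

```text
time_s: 6.52
eef_pos: [597.5, 246.2, 134.3]
ee_rot: [0.0, 0.977, 0.215, 0.001]
force: [0.4, 0.6, -2.0]
grip_width: 0.315
grip_force: 59.5
time_s: 7.02
eef_pos: [597.1, 246.0, 125.2]
ee_rot: [0.0, 0.977, 0.215, -0.0]
force: [-0.2, -1.9, -2.5]
grip_width: 0.311
grip_force: 59.2
```

```bash
python3 -m pendant '-0.0004 0.0009 0.003 0;0 0 0.003 0;0 0 0.003 0;0 0 0 0;0 0 0 0'
```

```text
time_s: 7.65
eef_pos: [597.1, 245.0, 115.9]
ee_rot: [0.0, 0.977, 0.215, -0.0]
force: [3.5, -4.5, -3.4]
grip_width: 0.314
grip_force: 59.1
```

```bash
python3 -m pendant '0.0002 0.0009 0 0;0 0 0 0;0 0 0 0'
```

```text
time_s: 8.02
eef_pos: [597.4, 244.8, 116.0]
ee_rot: [-0.0, 0.977, 0.215, -0.0]
force: [1.0, -1.5, -3.5]
grip_width: 0.311
grip_force: 59.3
```

```bash
python3 -m pendant '0.0001 0.0004 0.004 0;0 0 0.004 0;0 0 0.003 0;0 0 0 0;0 0 0 0'
```

```text
time_s: 8.65
eef_pos: [597.4, 243.7, 104.7]
ee_rot: [0.0, 0.977, 0.215, -0.001]
force: [-1.9, -4.8, -0.8]
grip_width: 0.315
grip_force: 59.4
```

```bash
python3 -m pendant '0 0 0.004 0;0 0 0.004 0;0 0 0.004 0;0 0 0 0;0 0 0 0'
```

```text
time_s: 9.28
eef_pos: [597.2, 243.7, 92.0]
ee_rot: [0.0, 0.977, 0.215, -0.001]
force: [-0.0, -5.3, -7.7]
grip_width: 0.313
grip_force: 59.4
```

```bash
python3 -m pendant '0 0 0.003 0;0 0 0.002 0;0 0 0.001 0;0 0 0 0;0 0 0 0'
```

```text
time_s: 9.9
eef_pos: [597.8, 244.4, 87.4]
ee_rot: [-0.0, 0.977, 0.215, -0.0]
force: [-2.3, -1.7, -3.6]
grip_width: 0.31
grip_force: 60.0
```

```bash
python3 -m pendant '0 0 0.001 0;0 0 0.001 0;0 0 0 0;0 0 0 0'
```

```text
time_s: 10.4
eef_pos: [598.3, 244.4, 86.6]
ee_rot: [-0.0, 0.977, 0.215, 0.001]
force: [-2.6, -3.0, 5.5]
grip_width: 0.312
grip_force: 61.1
```

```bash
python3 -m pendant '0 0 0.0015 0;0 0 0 0;0 0 0 0'
python3 - <<'E'
from h import *
t=viewer.capture("top");s=viewer.capture("side");b=s["color"][:,:,::-1]
cv2.imwrite("pics/home.png",cv2.resize(b[90:200,260:390],None,fx=5,fy=5,interpolation=cv2.INTER_CUBIC))
E
```

```text
time_s: 10.78
eef_pos: [598.7, 244.5, 86.5]
ee_rot: [-0.0, 0.977, 0.215, 0.002]
force: [-6.0, -3.8, 13.8]
grip_width: 0.313
grip_force: 62.0
```

View pics/home.png

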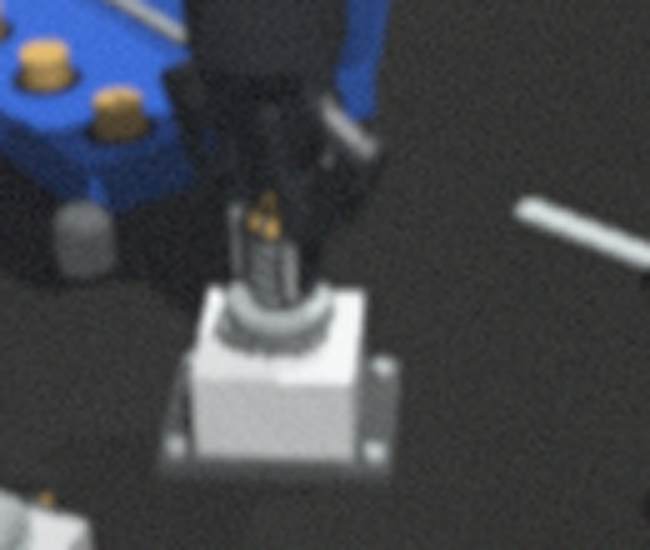

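The flange sits right on the flare at crop (278,310), upright, and the tool stopped at the floor height with a firm push. Relieving the load, letting go and retreating.

```bash
python3 -m pendant '-0.0005 0 -0.002 0;0 0 0 0'; python3 -m pendant '0 0 0 0;0 0 0 0;0 0 0 0;0 0 0 0;0 0 0 0;0 0 0 0' 1
python3 -m pendant '0 0 -0.02 0;0 0 -0.04 0;0 0 -0.05 0;-0.04 0.03 -0.04 0;-0.05 0.03 0 0;-0.05 0.03 0 0;-0.05 0.03 0 0;-0.05 0.03 0 0;0 0 0 0'
python3 - <<'E'
from h import *
t=viewer.capture("top");s=viewer.capture("side");z=lambda a:cv2.resize(a[:,:,::-1],None,fx=4,fy=4,interpolation=cv2.INTER_CUBIC)
cv2.imwrite("pics/end.png",np.hstack([z(s["color"][100:200,270:365]),z(t["color"][130:230,160:260])]))
for q in("cutter_mid","stub_mid"):
  for c in("side","top"):print(q,c,[(round(r["p"],2),np.round(r["at"])) for r in models.boxes_of(c,q)])
for d in(s,t):print(proj(d,[597,245,75]),proj(d,[597,245,134]))
E
```

```text
time_s: 11.12
eef_pos: [597.9, 244.2, 86.6]
ee_rot: [-0.0, 0.977, 0.215, 0.001]
force: [-2.1, -1.4, 5.1]
grip_width: 0.311
grip_force: 60.6
time_s: 11.88
eef_pos: [597.4, 244.1, 85.8]
ee_rot: [-0.0, 0.977, 0.215, 0.0]
force: [-0.3, -0.6, 0.8]
grip_width: 1.003
grip_force: 0.0
time_s: 13.0
eef_pos: [441.8, 6.1, 235.3]
ee_rot: [0.0, 0.977, 0.213, 0.0]
force: [-0.0, -0.4, 0.7]
grip_width: 0.998
grip_force: 0.0
cutter_mid side [(0.97, array([594., 236.,  94.]))]
cutter_mid top [(0.73, array([591., 235.,  85.]))]
stub_mid side [(0.66, array([ 524., -208.,   56.])), (0.19, array([593., 233.,  92.]))]
stub_mid top [(0.75, array([ 528., -191.,   80.]))]
[313.94350983 150.66885041] [312.96995657 129.99093997]
[204.17823319 174.913932  ] [195.1914762  167.49522158]
```

View pics/end.png

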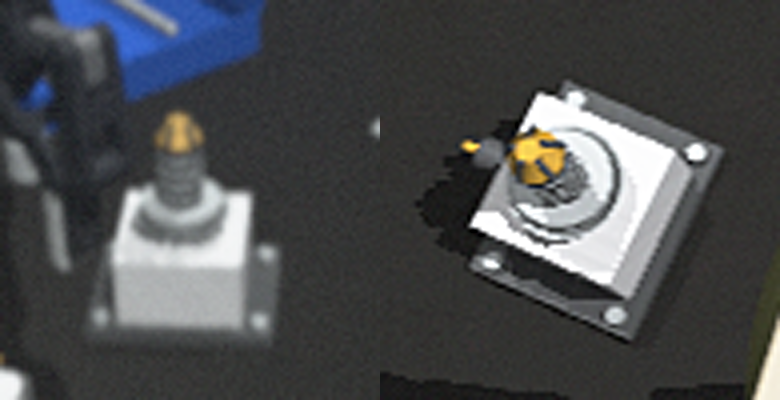

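The cutter stands upright in the dock: cone at crop (180,130) in the side view, flange concentric with the rim at (565,180) in the top view. The pin is back where it started, the stub hasn't moved and the gripper is clear.

```bash
python3 -c "
from rig import ctrl
print(ctrl.finish_job())"
```

```text
the job is handed in; nothing more can be done
None
```

The flanged cutter is pushed fully home and upright in the leftmost dock, the gripper is clear of it, the stub was left where it stood, and the job was handed in at about 13 s.

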